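# Put the lids on the jars

## Robot

A 6-joint arm with a two-finger parallel gripper is mounted at the origin on the work surface. World frame = base frame: x ahead of the robot, y to its left, z up, the work surface at z = 0. Lengths are in m, angles in degrees, forces in N, time in s.
With the tool pointing down it reaches from about 0.3 to 0.85 m from the base axis. Payload 4.2 kg.
Tool frame: the origin (TCP) lies midway between the tips of the shut fingers; the grasp point (between the pads) lies 19 mm behind it; x points along the fingers, z is the direction in which the jaws open and shut, and the axes are right-handed (so a half turn about x gives the same grasp; the last joint's range is limited). The gripper opens to 91 mm and grips with 3 to 60 N. Pads are 32 mm wide; open, the fingers measure 118 mm over their backs; the gripper's body (76 mm by 178 mm) begins 60 mm behind the grasp point.
Start: joints at [-69.844, 18.312, 89.639, -0, 72.044, -1.146], TCP at [0.209, -0.536, 0.214] pointing down, gripper open.
Joint ranges: [-177.97, 177.97], [-48.28, 115.42], [12.27, 149.76], [-77.06, 257.06], [2.81, 150.46], [-146.56, 146.56]. Speed limits (degrees/s): [147.25, 147.25, 180, 180, 180, 180].

## Interface

Orientations are given as [roll, pitch, yaw] about the fixed x, y, z axes, in that order (R = Rz(yaw) Ry(pitch) Rx(roll)).
In Python, from rig import ctrl gives the robot as it stands. Calls block until the motion is done:
- ctrl.movep(position, orientation): joint-space move of the TCP to a pose.
- ctrl.move_linear(position, frame=None, speed=0.15, f_stop=None): straight line of the TCP; frame=None keeps the orientation; speed is the mean speed in m/s. With f_stop (N) it stops when the force on the tool has changed by that much, and returns True; else False.
- ctrl.set_joints(angles): joint-space move.
- ctrl.set_gripper(opening, grasp_force=None): finger opening in m; grasp_force is the grip in N (None keeps the last); returns when the fingers have stopped.
- ctrl.dwell(seconds).
- ctrl.inverse_kinematics(position, orientation): joint angles nearest the present ones, or None.
- ctrl.read_camera(name): name is "side" or "top" or "wrist"; returns a dict with "img" (480x640x3 uint8, red, green, blue), "z_map" (480x640 float32, m along the optical axis (not along the pixel's ray), 0 where there is no reading), "fx", "fy", "cx", "cy" (pixels), "extrinsics" (4x4, takes a point from camera to world coordinates); the wrist camera has in their place "hand_eye" (4x4, takes a point from camera to tool coordinates, whose origin is the TCP and whose axes are the tool frame's). Camera axes: x right, y down, z forward; pixel columns grow to the right and rows downward; lengths in m; the calibration is good to about 2 mm. A picture is of the moment at which its call begins: read the wrist's pose just before it.
A pose or a line that the arm cannot do raises ctrl.MotionError and nothing moves.
- ctrl.job_done(): hands the job in, once; it reports no verdict.
Readings, each from a call of its own:
- ctrl.current_t(): time.
- ctrl.current_joint_pos(): joint angles.
- ctrl.current_qd(): joint speeds.
- ctrl.current_joint_efforts(): joint torques, N m.
- ctrl.current_eef_pos(): TCP position.
- ctrl.current_tcp_rot(): TCP orientation.
- ctrl.current_ft_force(): force on the tool from outside, world axes, zero at the start.
- ctrl.current_ft_torque(): the same for the moment, N m.
- ctrl.current_gripper_width(): finger opening in m.
Only numpy, scipy, OpenCV 4.12 (cv2) and the standard library are available. Lean on these libraries where they do the work, as an engineer would, in place of code of your own. Each camera call takes 0.05 s, during which the arm holds its last target.

## Task

The four stoneware jars on the packing table have got mixed up with their lids: pick out the lids and put each one, knob up and fully seated, on the jar it fits - the small, medium and large round lids on the round jars of the same size, and the square lid on the square jar with its sides in line. Set each lid down rather than dropping it, keep the jars standing, and leave the mug and the bowl where they are.

Things in the scene. Friction and masses are not known exactly. Their poses are not given: they have to be found in the camera images.
- lid_small: The small round lid, cream stoneware, lying knob up. Its flat flange is 60 mm in diameter and 7 mm thick, from 8 to 15 mm above the origin; under it a plug 36 mm in diameter (narrower at the foot) and 8 mm high goes into the jar's mouth; on top a round upright knob 20 mm in diameter runs from 15 to 41 mm above the origin. Origin: centre of the plug's underside (on the table at the start); z up through the knob. It weighs about 70 g.
- jar_small: The small round jar, cream stoneware, open at the top and empty, loose on the table: 60 mm outside diameter, straight sides, 50 mm high, wall 6 mm (mouth 48 mm). Origin: centre of its underside; z up. The small, medium and large round jars are 60, 80 and 100 mm across, as are their lids. With its lid fully seated the lid's origin is 42 mm above the jar's.
- lid_medium: The medium round lid, cream stoneware, lying knob up. Its flat flange is 80 mm in diameter and 7 mm thick, from 8 to 15 mm above the origin; under it a plug 56 mm in diameter (narrower at the foot) and 8 mm high goes into the jar's mouth; on top a round upright knob 20 mm in diameter runs from 15 to 41 mm above the origin. Origin: centre of the plug's underside (on the table at the start); z up through the knob. It weighs about 120 g.
- jar_medium: The medium round jar, cream stoneware, open at the top and empty, loose on the table: 80 mm outside diameter, straight sides, 50 mm high, wall 6 mm (mouth 68 mm). Origin: centre of its underside; z up. The small, medium and large round jars are 60, 80 and 100 mm across, as are their lids. With its lid fully seated the lid's origin is 42 mm above the jar's.
- lid_large: The large round lid, cream stoneware, lying knob up. Its flat flange is 100 mm in diameter and 7 mm thick, from 8 to 15 mm above the origin; under it a plug 76 mm in diameter (narrower at the foot) and 8 mm high goes into the jar's mouth; on top a round upright knob 20 mm in diameter runs from 15 to 41 mm above the origin. Origin: centre of the plug's underside (on the table at the start); z up through the knob. It weighs about 190 g.
- jar_large: The large round jar, cream stoneware, open at the top and empty, loose on the table: 100 mm outside diameter, straight sides, 50 mm high, wall 6 mm (mouth 88 mm). Origin: centre of its underside; z up. The small, medium and large round jars are 60, 80 and 100 mm across, as are their lids. With its lid fully seated the lid's origin is 42 mm above the jar's.
- lid_square: The square lid, cream stoneware, lying knob up. Flange 76 x 76 mm, 7 mm thick, from 8 to 15 mm above the origin; under it a square plug 52 x 52 mm, 8 mm high; on top a square upright knob 20 x 20 mm from 15 to 41 mm above the origin. Sides of flange, plug and knob run along its x and y axes. Origin: centre of the plug's underside; z up. About 140 g.
- jar_square: The square jar, cream stoneware, open at the top and empty, loose on the table: 76 x 76 mm outside, 50 mm high, wall 6 mm (mouth 64 x 64 mm), sides along its x and y axes. Origin: centre of its underside; z up. With its lid fully seated the lid's origin is 42 mm above the jar's.
- mug: A bystander: cream mug 64 mm in diameter and 75 mm high with a handle on its +y side. Origin: centre of its underside. To be left alone.
- bowl: A bystander: cream flared bowl, 100 mm across the rim and 45 mm high, rim round and narrower foot. Origin: centre of its underside. To be left alone.
Things that resemble listed ones, but are neither listed nor needed, are in the scene too. Leave any orange look-alike of the jar_square alone. What is shaped like the lid_square but green is not meant.

How it is judged (in metres and radians):
At the end, for the whole second after the job is handed in: Each of the four lids lies on its own jar: centred within 10 mm, level within 0.1 rad, its origin 38 to 45 mm above the jar's (plug in the mouth, flange on the rim); the square lid's sides within 0.3 rad of its jar's; every jar upright on the table (within 0.1 rad); lids and jars at rest (horizontal distance between lid_small and jar_small below 0.01 m and z of lid_small in the frame of jar_small between 0.038 and 0.045 m and angle between each of lid_small, jar_small, lid_medium, jar_medium, lid_large, jar_large, lid_square, jar_square's own z axis and vertical below 0.1 rad and height (world z) of each of jar_small, jar_medium, jar_large, jar_square below 0.01 m and linear speed of each of lid_small, jar_small, lid_medium, jar_medium, lid_large, jar_large, lid_square, jar_square below 0.02 m/s and horizontal distance between lid_medium and jar_medium below 0.01 m and z of lid_medium in the frame of jar_medium between 0.038 and 0.045 m and horizontal distance between lid_large and jar_large below 0.01 m and z of lid_large in the frame of jar_large between 0.038 and 0.045 m and horizontal distance between lid_square and jar_square below 0.01 m and z of lid_square in the frame of jar_square between 0.038 and 0.045 m and (angle between the x axis of lid_square and the x axis of jar_square, either way round below 0.3 rad or angle between the x axis of lid_square and the y axis of jar_square, either way round below 0.3 rad)); the robot touches nothing.
It fails at once if the mug is shifted by more than 25 mm or tipped (distance of mug from where it was at the start of the episode above 0.025 m or angle between mug's own z axis and vertical above 0.4 rad).
It fails at once if the bowl is shifted by more than 25 mm or tipped (distance of bowl from where it was at the start of the episode above 0.025 m or angle between bowl's own z axis and vertical above 0.4 rad).
It fails at once if a jar is knocked over (angle between any of jar_small, jar_medium, jar_large, jar_square's own z axis and vertical above 0.6 rad).
It fails at once if a lid is dropped (falls freely by more than about 30 mm) ((linear speed of lid_small above 0.75 m/s and contact force between the fingers and lid_small below 0.05 N) or (linear speed of lid_medium above 0.75 m/s and contact force between the fingers and lid_medium below 0.05 N) or (linear speed of lid_large above 0.75 m/s and contact force between the fingers and lid_large below 0.05 N) or (linear speed of lid_square above 0.75 m/s and contact force between the fingers and lid_square below 0.05 N)).
It also fails if it takes over 112 s, if anything falls off the work surface, if the arm or the gripper's body presses on something with over 40 N, if the wrist force passes 120 N, or if a joint passes its speed limit or range.

## Working session

There is one attempt and no reset: what is moved stays moved. The work goes in short steps, each a Python script; the robot and the scene stay as the last script left them, time stands still between calls to the robot, and variables do not carry over. Pictures are saved under pics/ and viewed, and the job is handed in when it is done.

```bash
ls; mkdir -p pics; python3 - <<'E'
from rig import ctrl
import cv2,numpy as np
for n in ["top","side"]:
    d=ctrl.read_camera(n)
    cv2.imwrite(f"pics/{n}0.png",d["img"][:,:,::-1])
    np.savez(f"{n}0.npz",**d)
    print(n,d["fx"],d["fy"],d["cx"],d["cy"],np.round(d["extrinsics"],3).tolist())
print(ctrl.current_t(),ctrl.current_tcp_rot())
E
```

```text
pics
top 441.614053746881 441.614053746881 316.93610953011995 237.87512770913233 [[-0.13, -0.97, 0.208, 0.355], [-0.992, 0.127, -0.026, 0.009], [-0.001, -0.209, -0.978, 0.904], [0.0, 0.0, 0.0, 1.0]]
side 464.9042835548187 464.9042835548187 317.71393584664355 239.2392270659162 [[-0.967, -0.146, 0.211, 0.279], [-0.255, 0.609, -0.751, 0.805], [-0.019, -0.78, -0.626, 0.715], [0.0, 0.0, 0.0, 1.0]]
0.1 [-179.8787461    89.90942664  111.42556335]
```

View pics/top0.png

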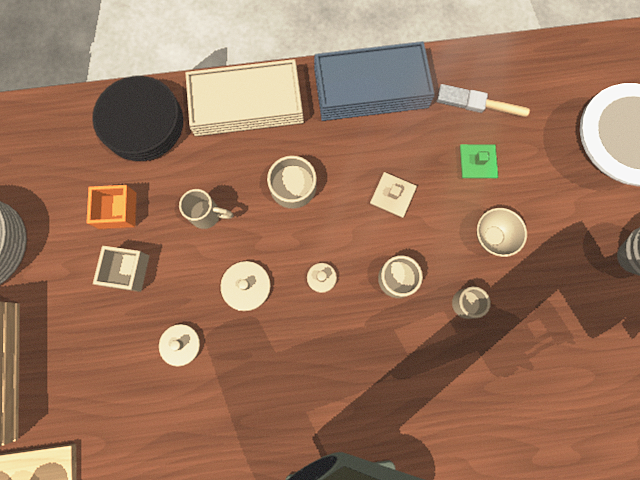

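View pics/side0.png

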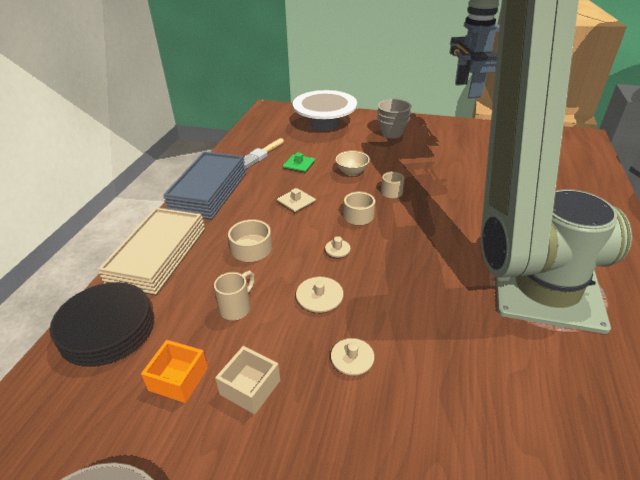

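The top view shows the following, in pixel positions:

| Object | Position |
|---|---|
| Square lid | (394,194) |
| Large lid | (245,286) |
| Small lid | (321,277) |
| Medium lid | (179,344) |
| Large jar | (292,181) |
| Medium jar | (401,276) |
| Small jar | (471,301) |
| Square jar | (120,268) |
| Mug | (196,207) |
| Bowl | (501,231) |
| Orange decoy | (110,205) |
| Green decoy | (479,161) |

The side view shows the same layout. Next I'll fit positions from the depth maps.

```bash
cat > vis.py <<'E'
import numpy as np,cv2
from scipy.optimize import least_squares
def cloud(d,T=None):
    T=d["extrinsics"] if T is None else T
    z=np.asarray(d["z_map"],float);v,u=np.mgrid[:z.shape[0],:z.shape[1]]
    P=np.stack([(u-d["cx"])/d["fx"]*z,(v-d["cy"])/d["fy"]*z,z],-1)@T[:3,:3].T+T[:3,3]
    P[z==0]=np.nan
    return P
def rays(d,uv,h,T=None):
    T=d["extrinsics"] if T is None else T
    uv=np.asarray(uv,float).reshape(-1,2)
    r=np.c_[(uv[:,0]-d["cx"])/d["fx"],(uv[:,1]-d["cy"])/d["fy"],np.ones(len(uv))]@T[:3,:3].T
    o=T[:3,3];return (o+r*((h-o[2])/r[:,2])[:,None])[:,:2]
def circ(p):
    f=lambda q:np.hypot(p[:,0]-q[0],p[:,1]-q[1])-q[2]
    s=least_squares(f,[*p.mean(0),.04],loss="soft_l1",f_scale=.002);return s.x,np.std(f(s.x))
E
cat > a.py <<'E'
import numpy as np,cv2
from vis import *
seeds={"lid_square":(.015,None),"lid_large":(.015,.05),"lid_small":(.015,.03),"lid_medium":(.015,.04),
"jar_large":(.05,.05),"jar_medium":(.05,.04),"jar_small":(.05,.03),"jar_square":(.05,None)}
px={"lid_square":(394,194),"lid_large":(245,286),"lid_small":(321,277),"lid_medium":(179,344),"jar_large":(292,181),"jar_medium":(401,276),"jar_small":(471,301),"jar_square":(120,268)}
D={n:dict(np.load(f"{n}0.npz")) for n in("top","side")}
C={n:cloud(D[n]) for n in D}
for n in D:
    P=C[n][...,2]; print(n,"table z med",np.nanmedian(P[250:460,100:500]))
for k,(h,r) in seeds.items():
    c0=rays(D["top"],px[k],h)[0]
    for n in D:
        P=C[n].reshape(-1,3)
        R=.07 if r is None else r+.015
        m=np.linalg.norm(P[:,:2]-c0,axis=1)<R
        Q=P[m]
        q=Q[(abs(Q[:,2]-h)<.006)][:,:2].astype(np.float32)
        if r is None:
            rect=cv2.minAreaRect(q);print(k,n,len(q),np.round(rect[0],4),np.round(rect[1],4),round(rect[2],1))
        else:
            e,rad=cv2.minEnclosingCircle(q);
            hull=cv2.convexHull(q)[:,0];x,s=circ(hull)
            print(k,n,len(q),"enc",np.round(e,4),round(rad,4),"fit",np.round(x,4),round(s,4), "knob",np.round(np.nanmean(Q[(Q[:,2]>.035)&(Q[:,2]<.046)][:,:2],0),4) if h<.03 else "")
for nm,p in dict(mug=(196,207),bowl=(501,231),orange=(110,205),green=(479,161),tray=(245,95),plates=(137,117)).items(): print(nm,C["top"][p[1],p[0]],np.round(rays(D["top"],p,.05),3))
E
python3 a.py
```

```text
top table z med 0.0008445860594025745
side table z med 0.0010919302398633146
lid_square top 1130 [ 0.6178 -0.1858] [0.0759 0.0767] 57.8
lid_square side 402 [ 0.6154 -0.1864] [0.0788 0.0806] 58.2
lid_large top 1824 enc [0.4669 0.1415] 0.0501 fit [0.4667 0.1415 0.0495] 0.0003 knob [0.4666 0.1412]
lid_large side 1225 enc [0.466  0.1402] 0.0507 fit [0.4656 0.1404 0.0497] 0.0005 knob [0.4651 0.1422]
lid_small top 594 enc [ 0.4635 -0.0127] 0.0299 fit [ 0.4635 -0.0129  0.0294] 0.0003 knob [ 0.4628 -0.013 ]
lid_small side 290 enc [ 0.4624 -0.0146] 0.0315 fit [ 0.4619 -0.0135  0.0298] 0.0009 knob [ 0.4614 -0.0115]
lid_medium top 1228 enc [0.3681 0.2813] 0.0404 fit [0.3682 0.281  0.0396] 0.0004 knob [0.3683 0.2801]
lid_medium side 1120 enc [0.3674 0.2799] 0.0407 fit [0.3669 0.2801 0.0397] 0.0005 knob [0.3667 0.2819]
jar_large top 469 enc [0.6674 0.0221] 0.0504 fit [0.6673 0.0218 0.0497] 0.0004 knob 
jar_large side 370 enc [0.6664 0.0216] 0.0519 fit [0.6662 0.0212 0.0503] 0.0008 knob 
jar_medium top 401 enc [ 0.4429 -0.1669] 0.0403 fit [ 0.4425 -0.1669  0.0396] 0.0003 knob 
jar_medium side 241 enc [ 0.4416 -0.1683] 0.0429 fit [ 0.4406 -0.1677  0.0405] 0.0015 knob 
jar_small top 321 enc [ 0.3741 -0.2968] 0.0309 fit [ 0.374  -0.2968  0.0298] 0.0005 knob 
jar_small side 152 enc [ 0.3736 -0.296 ] 0.0331 fit [ 0.373  -0.2969  0.0302] 0.0016 knob 
jar_square top 560 [0.5307 0.3816] [0.0786 0.0763] 74.5
jar_square side 783 [0.5293 0.3798] [0.0779 0.0778] 74.0
mug [0.64493128 0.22842758 0.00700041] [[0.631 0.218]]
bowl [ 0.51047853 -0.39791594  0.00679821] [[ 0.503 -0.378]]
orange [0.67241077 0.40750208 0.00845357] [[0.658 0.389]]
green [ 0.65848341 -0.37182562  0.03548896] [[ 0.653 -0.365]]
tray [0.86784909 0.09723086 0.04401731] [[0.864 0.097]]
plates [0.84141576 0.32526852 0.05323146] [[0.843 0.326]]
```

Both cameras agree within about 2 mm, and the fitted radii match the listed sizes. I'll start with the small lid.

```bash
cat > ops.py <<'E'
from rig import ctrl
import numpy as np
# mean of top and side
P=dict(lid_square=(.6166,-.1861),lid_large=(.4660,.1410),lid_small=(.4626,-.0130),lid_medium=(.3675,.2806),
jar_large=(.6667,.0215),jar_medium=(.4416,-.1673),jar_small=(.3735,-.2968),jar_square=(.5300,.3807))
UP=.165
def ori(jaw): return [180,90,(jaw+180+180)%360-180]
def rad(p): return np.degrees(np.arctan2(p[1],p[0]))
def pick(lid,jaw=None):
    p=P[lid];o=ori(rad(p) if jaw is None else jaw)
    ctrl.set_gripper(.05,20)
    ctrl.movep([*p,.10],o)
    hit=ctrl.move_linear([*p,.0185],speed=.07,f_stop=6)
    ctrl.set_gripper(0,20)
    w=ctrl.current_gripper_width();z=ctrl.current_eef_pos()[2]
    ctrl.move_linear([*p,UP],speed=.15)
    print(lid,"hit",hit,"w",round(w,4),"tcp z",round(z,4),"w after",round(ctrl.current_gripper_width(),4),"t",ctrl.current_t())
    return z
def place(jar,zg,jaw=None,p=None):
    p=P[jar] if p is None else p;o=ori(rad(p) if jaw is None else jaw)
    ctrl.movep([*p,UP],o)
    ctrl.move_linear([*p,zg+.052],speed=.12)
    hit=ctrl.move_linear([*p,zg+.038],speed=.025,f_stop=4)
    z=ctrl.current_eef_pos()[2]
    ctrl.set_gripper(.045)
    ctrl.move_linear([*p,UP],speed=.15)
    print(jar,"contact",hit,"dz",round(z-zg,4),"t",ctrl.current_t())
E
python3 - <<'E'
from ops import *
z=pick("lid_small")
open("z","w").write(str(z))
import cv2
d=ctrl.read_camera("side");cv2.imwrite("pics/side1.png",d["img"][:,:,::-1])
E
```

```text
lid_small hit False w 0.0194 tcp z 0.0185 w after 0.0192 t 6.0167
```

View pics/side1.png

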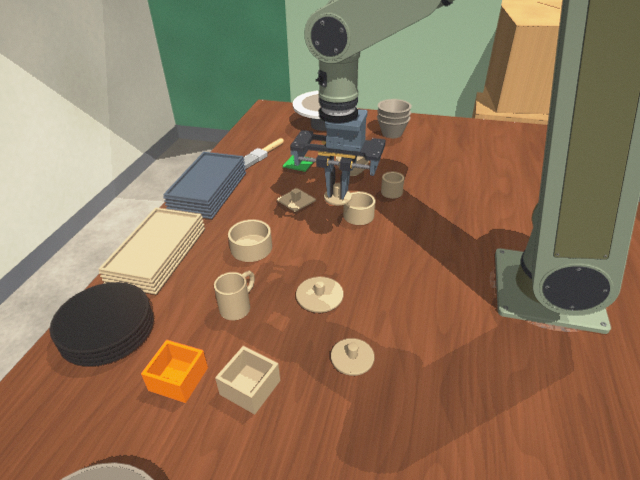

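The small lid is held level by its knob, at about (338,198). Next I'll place it and check.

```bash
python3 - <<'E'
from ops import *
place("jar_small",float(open("z").read()))
z=pick("lid_medium")
open("z","w").write(str(z))
import cv2
d=ctrl.read_camera("side");cv2.imwrite("pics/side2.png",d["img"][:,:,::-1])
E
```

```text
jar_small contact True dz 0.0418 t 10.0167
lid_medium hit False w 0.0195 tcp z 0.0186 w after 0.019 t 15.425
```

View pics/side2.png

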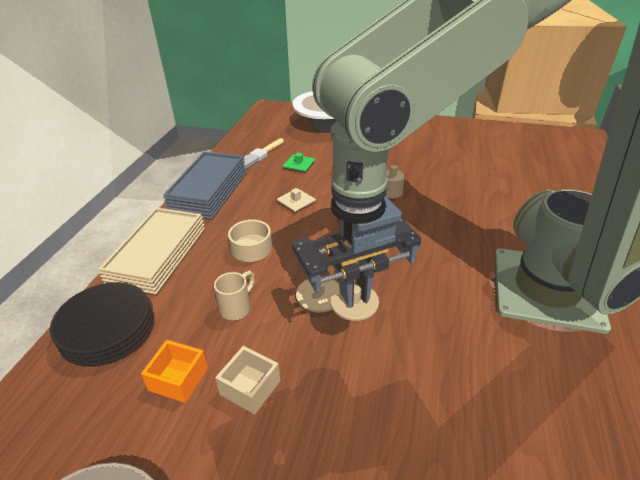

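The small lid made contact at 41.8 mm, which is seated, and it shows on its jar at (393,182). The medium lid is held level at (354,300). I'll carry on with the medium and large lids and pick up the square one.

```bash
python3 - <<'E'
from ops import *
place("jar_medium",float(open("z").read()))
z=pick("lid_large")
place("jar_large",z)
z=pick("lid_square",-32)
open("z","w").write(str(z))
import cv2
d=ctrl.read_camera("side");cv2.imwrite("pics/side3.png",d["img"][:,:,::-1])
E
```

```text
jar_medium contact True dz 0.0418 t 19.95
lid_large hit False w 0.0197 tcp z 0.0186 w after 0.0196 t 24.475
jar_large contact True dz 0.0418 t 28.2167
lid_square hit False w 0.02 tcp z 0.0186 w after 0.0201 t 32.425
```

View pics/side3.png

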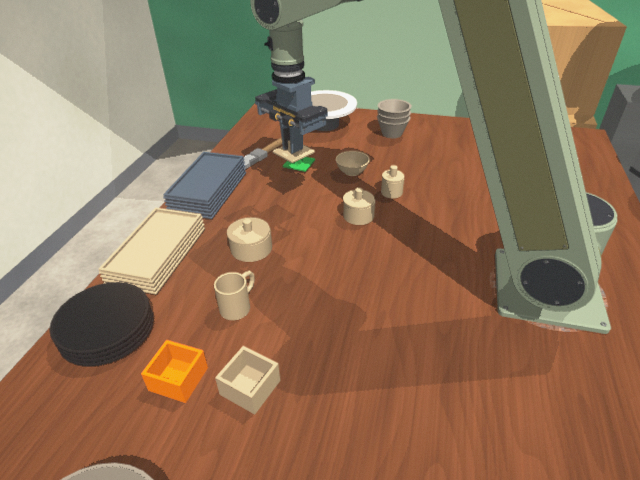

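The three round lids are on their jars at (250,238), (359,205) and (393,182), and the square lid is held. I'll place it, retreat and measure everything again.

```bash
python3 - <<'E'
from ops import *
place("jar_square",float(open("z").read()),-15.7)
ctrl.set_joints([-69.844,18.312,89.639,0,72.044,-1.146])
ctrl.dwell(.3)
from vis import *
D0=dict(np.load("top0.npz"));C0=cloud(D0)
for n in("top","side"):
    d=ctrl.read_camera(n);cv2.imwrite(f"pics/{n}4.png",d["img"][:,:,::-1])
    Q=cloud(d).reshape(-1,3)
    for j in("small","medium","large","square"):
        p=np.array(P["jar_"+j]);r=dict(small=.03,medium=.04,large=.05,square=.058)[j]+.012
        S=Q[np.linalg.norm(Q[:,:2]-p,axis=1)<r]
        f=S[(S[:,2]>.05)&(S[:,2]<.066)]
        w=S[(S[:,2]>.015)&(S[:,2]<.045)]
        top=f[f[:,2]>.053];k=S[S[:,2]>.075]
        A=np.c_[top[:,:2],np.ones(len(top))];a=np.linalg.lstsq(A,top[:,2],rcond=None)[0]
        print(n,j,"flange z",np.median(top[:,2]).round(4),"slope",a[:2].round(3),"off jar0",(np.array(cv2.minAreaRect(top[:,:2].astype(np.float32))[0])-p).round(4) if j=="square" else (circ(cv2.convexHull(top[:,:2].astype(np.float32))[:,0])[0][:2]-p).round(4),"knob",(k[:,:2].mean(0)-p).round(4),"ang",cv2.minAreaRect(top[:,:2].astype(np.float32))[2] if j=="square" else "", "knobtop",k[:,2].max().round(3),"wall circ",(circ(w[:,:2])[0]-[*p,0]).round(4) if len(w)>30 and j!="square" else len(w))
print(ctrl.current_t(),ctrl.current_ft_force())
E
```

```text
jar_square contact True dz 0.0417 t 37.3583
top small flange z 0.0572 slope [ 0.007 -0.   ] off jar0 [0.0018 0.0004] knob [0.0014 0.0019] ang  knobtop 0.088 wall circ [ 0.0007 -0.0004  0.0297]
top medium flange z 0.0576 slope [-0.002  0.   ] off jar0 [0.0026 0.0019] knob [0.0022 0.0027] ang  knobtop 0.086 wall circ [0.0011 0.0002 0.0398]
top large flange z 0.0576 slope [0.    0.002] off jar0 [0.0021 0.0012] knob [0.0007 0.001 ] ang  knobtop 0.086 wall circ [0.0009 0.0003 0.0497]
top square flange z 0.0578 slope [0.002 0.005] off jar0 [ 0.0013 -0.0006] knob [ 0.0011 -0.0021] ang 75.19222259521484 knobtop 0.088 wall circ 251
side small flange z 0.0581 slope [ 0.023 -0.039] off jar0 [ 0.0006 -0.0004] knob [0.0007 0.0032] ang  knobtop 0.087 wall circ [-0.0004 -0.003   0.0301]
side medium flange z 0.0582 slope [ 0.004 -0.012] off jar0 [0.0012 0.0011] knob [0.0008 0.0042] ang  knobtop 0.086 wall circ [-0.0001 -0.0019  0.0398]
side large flange z 0.0578 slope [ 0.002 -0.004] off jar0 [0.0009 0.0002] knob [-0.0004  0.003 ] ang  knobtop 0.086 wall circ [-0.0003 -0.0016  0.0496]
side square flange z 0.0575 slope [ 0.002 -0.006] off jar0 [ 0.0005 -0.0018] knob [-0.0006  0.0004] ang 74.57642364501953 knobtop 0.086 wall circ 640
41.15 [-0.53112731 -0.34552261  0.64565371]
```

View pics/top4.png

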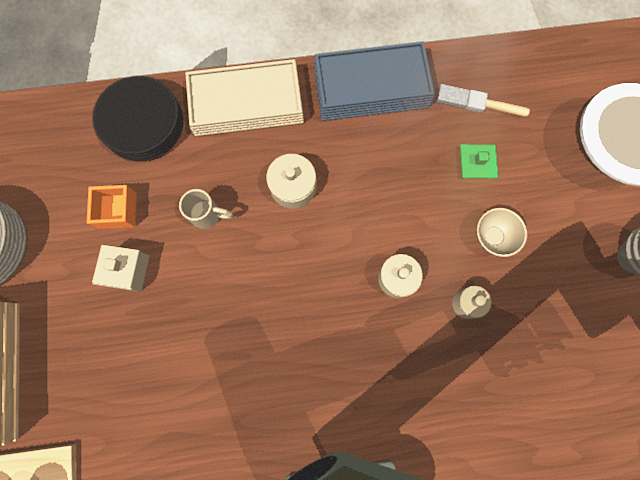

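View pics/side4.png

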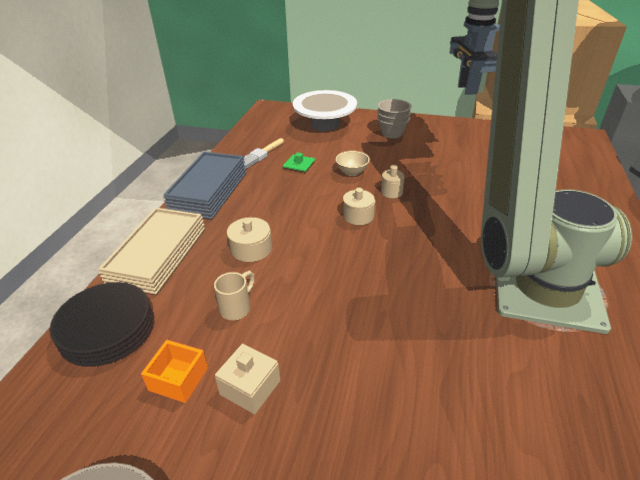

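All four lids sit level on their jars in the top view, at (292,178), (401,274), (473,300) and (120,267). The mug at (196,207) and the bowl at (501,231) haven't moved, and the robot is clear of everything, so I'll hand in.

```bash
python3 - <<'E'
from rig import ctrl
ctrl.job_done(); print(ctrl.current_t())
E
```

```text
the job is handed in; nothing more can be done
the job is handed in; nothing more can be done
```

All four lids are on their own jars, and I handed the job in at about 41 s of the 112 s allowed. I found the lids and jars from the top and side depth images, picked each lid up by its knob and lowered it until it touched the jar. I gave the square lid about 16° of turn to line it up.

| Check | Result |
|---|---|
| Seating height at contact | 41.7–41.8 mm for every lid (nominal 42 mm) |
| Flange top | 57–58 mm above the table (nominal 57 mm) |
| Centring on the jars' starting positions | within about 3 mm by flange fit |
| Square lid sides against its jar's measured angle | within about 1° |
| Lid level | slopes up to 0.012 |
| Jars, mug and bowl | jars standing; mug and bowl unmoved by eye in the top picture |
| Robot | back at its start pose, touching nothing |

- **Disagreement on the small lid:** the side camera gave it a slope of about 0.045. It has few points there, the top camera gave 0.007, and both are under the 0.1 rad limit.
- **Knob offsets from the side camera:** these read up to 4 mm. That camera mostly sees one side of each knob, so I trusted the flange fits more.

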